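# Hook the caddy onto the slotted stand beside the sink

### The job

Hang the wooden caddy that has the steel hook on its back onto the slotted steel stand beside the sink: put the hook through the slot, then press the caddy down past the spring catch behind the slot until it snaps fully home and hangs level and flush with the plate. Leave the plain caddy without a hook where it is.

Things in the scene. Friction and masses are not known exactly. Their poses are not given: they have to be found in the camera images.
- caddy_grip (a point): Centre of the handle bar of the loose hooked caddy (0.13 kg), 120 mm above its underside: an open wooden box 70 (x) x 96 (y) x 45 mm high, upright on the worktop, steel plate on its back. The bar is 16 mm wide and high, 70 mm long along the caddy's x; grip it across y from above. z up, +x to the back. The back plate's outer face is 40 mm behind this point and ends 8 mm above it.
- caddy_hook (a point): Root of that caddy's 14 mm wide steel hook: the arm's underside, mid-width, on the back face; 40 mm behind (+x) and 35 mm below the handle centre, same axes. The arm is 8 mm high; the lip at its end, 10 mm thick at the tip, hangs 24 mm below this point and reaches 17 mm behind the face, with a gap of 6 to 8 mm between face and lip. Home: this point meets slot.
- slot (a point): Fixed upright steel plate, 100 mm wide, 4 thick, 190 high: its slot's lower edge, middle, front face, z 130 mm. Slot 30 mm wide (y), 48 high. +x runs through the plate, front to rear: caddy x along it. Push the hook in with its root 24 to 40 mm (mid 32) above this until the faces meet, then down; over the last 20 mm a sprung roller behind the plate resists with 5 to 15 N and snaps over the lip.
- plain_grip (a point): The plain caddy, loose: the same wooden box and handle, but no steel back and no hook. The point is the centre of its handle bar, 120 mm above its underside; the bar's top is at 128 mm. To be left where it stands.
Not all that is in view belongs to the job. What is shaped like the part that bears caddy_grip but green is not meant.

How it is judged:
By the outcome, as a careful person would: the job done as asked, in the order asked, and still so for the second after the job is handed in, with the robot touching nothing.
It also fails if it takes over 45 s, if anything falls off the work surface, if the arm or the gripper's body presses on something with over 40 N, if the wrist force passes 120 N, or if a joint passes its speed limit or range.

### The arm

A 6-joint arm with a two-finger parallel gripper is mounted at the origin on a cart in front of the work surface, level with it; the furniture and walls round the work are solid. World frame = base frame: x ahead of the robot, y to its left, z up, the work surface at z = 0. Lengths are in mm, angles in rad, forces in N, time in s.
With the tool pointing down it reaches from about 350 to 975 mm from the base axis. Payload 7.1 kg.
Tool frame: the origin (TCP) lies on the front face of the gripper's body, between the roots of the fingers; the fingertips stand 80 mm ahead of it and the grasp point (between the pads) lies 61 mm ahead of it; z points along the fingers, y is the line along which they close (so a half turn about z gives the same grasp; the last joint's range is limited). The gripper opens to 88 mm and grips with 3 to 60 N. Pads are 20 mm wide; open, the fingers measure 115 mm over their backs; the gripper's body (75 mm by 178 mm) begins 61 mm behind the grasp point.
Start: joints at [-1.187, 0.423, 1.63, -0, 1.089, -0.019], TCP at [245.013, -574.956, 302.675] pointing down, gripper open.
Joint ranges: [-3, 3], [-0.9, 2.11], [0.09, 2.58], [-1.31, 4.45], [0.11, 2.69], [-2.54, 2.54]. Speed limits (rad/s): [2.39, 2.39, 3.01, 3.14, 3.14, 3.14].

### API

Orientations are given as a rotation vector (axis times angle).
In Python, from workcell import readout, vision, close_job gives the robot as it stands.
- The arm moves only by the tool servo_tool, never from a script. Its argument "plan" is a list that holds one entry, the list of rows, each a list of 7 numbers: the gripper command: -1 is fully open, 1 is shut, values between are in proportion, then the shift along the world's x, y, z in units of 40 mm (1.0 is 40 mm), then the turn, a rotation vector about the world's x, y, z in units of 5 degrees (1.0 is 5 degrees). A call has 1 to 5 rows; each row shifts and turns the commanded pose from where the row before left it; what a row does not reach is not made up. A row lasts 1/12 s, in which the tool goes at most 41.7 mm and 7.16 degrees, less where a joint would pass 70% of its speed; a pose out of reach is approached as far as the arm can. A call is refused whole if a number of a shift passes 1 or a number of a turn 1, either way. A call with a gripper value outside its range is refused whole. The fingers move at their own pace and stop on an object; the grip force is fixed at half the most. Time passes only in rows, so rows that do not move let the fingers close. It gives the time, the measured TCP pose, the force, the opening and the grip force at its end, in the units of the state.
- readout.get_obs(): the state, without advancing time (a new reading comes with each control period).
- vision.get_image(name): name is "scene" or "top" or "wrist"; returns the picture (420x560x3 uint8, red, green, blue); there is no depth.
- vision.camera_params(name): a dict with "fx", "fy", "cx", "cy" (pixels), "rvec" (rotation vector, rad) and "tvec" (3), from world to camera coordinates, as OpenCV has them; the wrist camera has in their place "hand_eye" (4x4, takes a point from camera to tool coordinates, whose origin is the TCP and whose axes are the flange's). Camera axes: x right, y down, z forward; pixel columns grow to the right and rows downward; lengths in mm; the calibration is good to about 2 mm. A picture is of the moment at which its call begins: read the wrist's pose just before it. camera_params takes no time and is no camera call.
- close_job(): hands the job in; it is judged then, once.
The state is a dict: "t": time; "qpos": joint angles; "qvel": joint speeds; "joint_torque": joint torques, N m; "ee_pos": TCP position; "orientation": TCP orientation; "ft_force": force on the tool from outside, world axes, zero at the start; "moment": the same for the moment, N m; "width": finger opening in mm; "grasp_force": force on a finger pad.
Only numpy, scipy, OpenCV 4.12 (cv2) and the standard library are available. Lean on these libraries where they do the work, as an engineer would, in place of code of your own. Each camera call takes 0.05 s, during which the arm holds its last target. There are 200 camera calls.

## Working session

There is one attempt and no reset: what is moved stays moved. The work goes in short steps, Python scripts to look and compute and a tool call to move; the robot and the scene stay as the last step left them, time stands still between calls to the robot, and variables do not carry over. Pictures are saved under pics/ and viewed, at most 10 in all, crops included, and the job is handed in when it is done.

Besides the shell and the picture viewer there is one more tool, called after "Emit:" as name(argument=value, ...), one argument or row to a line, values as JSON. servo_tool: Moves the arm, as the interface text tells. Its arguments: {"type":"object","properties":{"plan":{"type":"array"}},"required":["plan"]}

```bash
mkdir -p pics; ls; python3 - <<'E'
from workcell import readout, vision
import cv2,numpy as np
o=readout.get_obs();print(o['t'],o['ee_pos'],o['orientation'],o['width'])
for n in("scene","top"):
    im=vision.get_image(n);cv2.imwrite(f"pics/{n}0.png",im[:,:,::-1])
    print(n,vision.camera_params(n))
print(vision.camera_params("wrist"))
E
```

```text
pics
0.0 [ 244.85806209 -574.58649586  301.92347776] [-3.07667531e+00 -6.28160964e-01  4.23973807e-04] 87.60986665991722
scene {'fx': 476.68013206846507, 'fy': 476.68013206846507, 'cx': 285.2106785485321, 'cy': 208.22467953893695, 'rvec': array([ 1.03763336, -2.23814482,  1.16717658]), 'tvec': array([168.12731077, 378.94615891, 951.32258666])}
top {'fx': 397.0885382121645, 'fy': 397.0885382121645, 'cx': 278.53497229163276, 'cy': 215.88749166223764, 'rvec': array([ 2.16270515, -2.12988784,  0.16645882]), 'tvec': array([-219.93860369,  494.61914667, 1060.31521333])}
{'fx': 301.77621260132736, 'fy': 301.77621260132736, 'cx': 276.8443491690379, 'cy': 210.7249895030274, 'hand_eye': array([[-4.07698913e-04, -9.56404639e-01, -2.92044518e-01,
         8.08822227e+01],
       [ 9.99999914e-01, -4.12654875e-04, -4.46296409e-05,
         6.44088945e-01],
       [-7.78295986e-05, -2.92044511e-01,  9.56404725e-01,
        -8.12627794e+01],
       [ 0.00000000e+00,  0.00000000e+00,  0.00000000e+00,
         1.00000000e+00]])}
```

View pics/scene0.png

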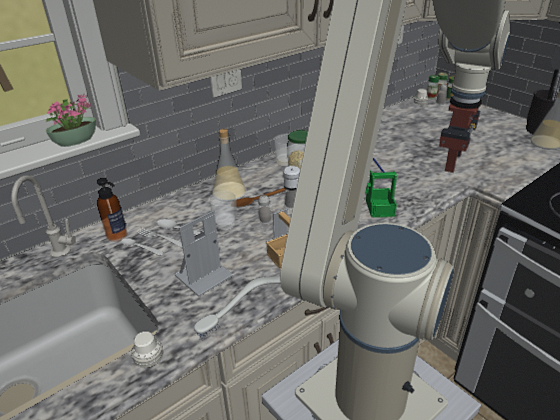

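View pics/top0.png

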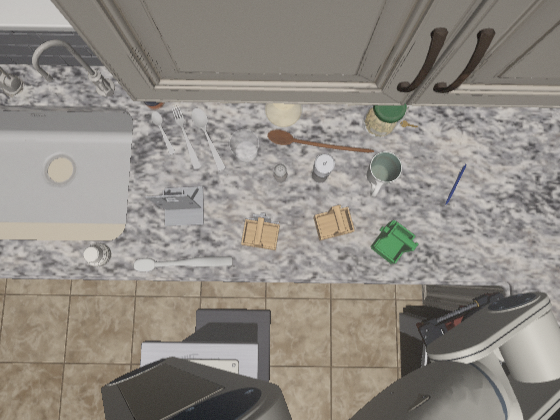

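Candidates: the wooden caddy at top (261,233), with something grey behind it at (265,214); the wooden caddy at top (335,222), which shows no steel; and the green one at (393,242), which is excluded. I'll check with one close crop.

```bash
cat > h.py <<'E'
import numpy as np,cv2
from workcell import readout,vision
from scipy.spatial.transform import Rotation as R
def cam(n,o=None):
    p=vision.camera_params(n);K=np.array([[p['fx'],0,p['cx']],[0,p['fy'],p['cy']],[0,0,1]])
    if n!='wrist': return K,cv2.Rodrigues(p['rvec'])[0],np.array(p['tvec'])
    T=np.eye(4);T[:3,:3]=R.from_rotvec(o['orientation']).as_matrix();T[:3,3]=o['ee_pos']
    M=np.linalg.inv(T@p['hand_eye']);return K,M[:3,:3],M[:3,3]
def proj(c,P): 
    K,r,t=c;return cv2.projectPoints(np.array(P,float).reshape(-1,3),cv2.Rodrigues(r)[0],t,K,None)[0].reshape(-1,2)
def onz(c,uv,z):
    K,r,t=c;C=-r.T@t;d=r.T@np.linalg.solve(K,[uv[0],uv[1],1]);return C+d*(z-C[2])/d[2]
E
python3 - <<'E'
from h import *
im=cv2.imread('pics/top0.png')[165:275,155:425]
cv2.imwrite('pics/crop1.png',cv2.resize(im,None,fx=2.95,fy=2.95,interpolation=cv2.INTER_CUBIC))
c=cam('top')
for uv,z in(((261,233),120),((335,222),120),((183,195),190)):print(uv,onz(c,uv,z).round(1))
print('cam C',-c[1].T@c[2])
E
```

```text
(261, 233) [ 440.9 -168.1  120. ]
(335, 222) [ 472.  -356.3  120. ]
(183, 195) [521.9  17.6 190. ]
cam C [ 334.55278045 -207.56454692 1123.51272232]
```

View pics/crop1.png

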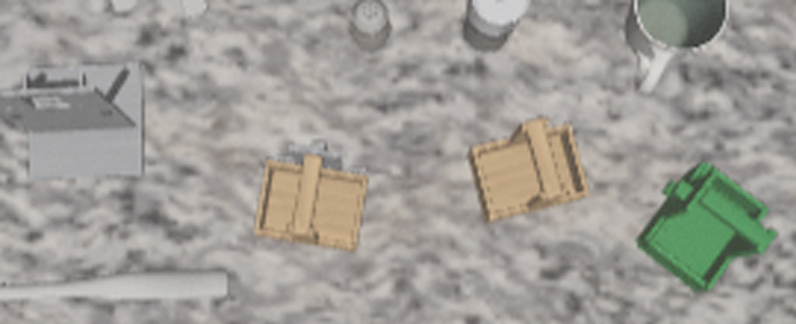

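The hooked caddy is the left one at top (261,233): its steel plate shows behind it at crop (315,152). The right one at (335,222) has no steel. The stand's base is at crop (85,120). I'll move to a viewing pose with the wrist camera on the robot side, looking forward.

Emit:
servo_tool(
  plan=[
    [[-1,0.15,0.41,0.03,0,0,1],[-1,0.15,0.41,0.03,0,0,1],[-1,0.15,0.41,0.03,0,0,1],[-1,0.15,0.41,0.03,0,0,1],[-1,0.15,0.41,0.03,0,0,1]],
  ],
)

```text
t: 0.52
ee_pos: [275.0, -492.0, 308.3]
orientation: [-2.866, -1.285, 0.0]
ft_force: [0.7, -0.6, 0.3]
width: 88.1
grasp_force: 0.0
```

Emit:
servo_tool(
  plan=[
    [[-1,0.15,0.41,0.03,0,0,1],[-1,0.15,0.41,0.03,0,0,1],[-1,0.15,0.41,0.03,0,0,1],[-1,0.15,0.41,0.03,0,0,1],[-1,0.15,0.41,0.03,0,0,1]],
  ],
)

```text
t: 0.93
ee_pos: [305.1, -410.0, 314.4]
orientation: [-2.52, -1.875, 0.0]
ft_force: [0.7, -0.3, -0.3]
width: 88.1
grasp_force: 0.0
```

Emit:
servo_tool(
  plan=[
    [[-1,0.15,0.41,0.03,0,0,1],[-1,0.15,0.41,0.03,0,0,1],[-1,0.15,0.41,0.03,0,0,1],[-1,0.15,0.41,0.03,0,0,1],[-1,0.15,0.41,0.03,0,0,1]],
  ],
)

```text
t: 1.35
ee_pos: [335.0, -328.0, 320.5]
orientation: [-2.054, -2.376, -0.0]
ft_force: [-0.5, 0.3, 0.3]
width: 87.8
grasp_force: 0.0
```

Emit:
servo_tool(
  plan=[
    [[-1,0.15,0.41,0.03,0,0,1],[-1,0.15,0.41,0.03,0,0,1],[-1,0.15,0.41,0.03,0,0,1],[-1,0.15,0.41,0.03,0,0,1],[-1,0.15,0.41,0.03,0,0,1]],
  ],
)

```text
t: 1.77
ee_pos: [365.0, -246.0, 326.5]
orientation: [-1.491, -2.765, -0.0]
ft_force: [-0.1, 0.4, 0.3]
width: 88.0
grasp_force: 0.0
```

Emit:
servo_tool(
  plan=[
    [[-1,0.15,0.41,0.03,0,0,1],[-1,0.15,0.41,0.03,0,0,1],[-1,0.15,0.41,0.03,0,0,1],[-1,0.15,0.41,0.03,0,0,1],[-1,0.15,0.41,0.03,0,0,1]],
  ],
)

```text
t: 2.18
ee_pos: [395.0, -164.0, 332.6]
orientation: [-0.857, -3.022, -0.0]
ft_force: [-1.2, 0.6, 0.4]
width: 87.8
grasp_force: 0.0
```

Emit:
servo_tool(
  plan=[
    [[-1,0.15,0.41,0.03,0,0,1],[-1,0.15,0.41,0.03,0,0,1],[-1,0.15,0.41,0.03,0,0,1],[-1,0.15,0.41,0.03,0,0,1],[-1,0.15,0.41,0.03,0,0,1]],
  ],
)

```text
t: 2.6
ee_pos: [425.0, -82.1, 338.5]
orientation: [-0.183, -3.136, -0.0]
ft_force: [0.4, -0.1, -0.1]
width: 87.9
grasp_force: 0.0
```

```bash
python3 - <<'E'
from h import *
o=readout.get_obs();im=vision.get_image('wrist');cv2.imwrite('pics/w1.png',im[:,:,::-1])
np.savez('w1.npz',**{k:o[k] for k in('ee_pos','orientation')})
print(o['t'],o['ee_pos'],R.from_rotvec(o['orientation']).as_matrix().round(4).tolist(),o['qpos'])
t=vision.get_image('top');cv2.imwrite('pics/top1.png',t[:,:,::-1])
s=vision.get_image('scene');cv2.imwrite('pics/scene1.png',s[:,:,::-1])
E
```

```text
2.6 [424.98521342 -82.0678104  338.52302084] [[-0.9932, 0.1163, -0.0005], [0.1163, 0.9932, 0.0001], [0.0005, 0.0, -1.0]] [-2.18250771e-01  8.56175734e-02  1.99755684e+00 -1.11354192e-05
  1.05891682e+00 -1.67251896e+00]
```

View pics/w1.png

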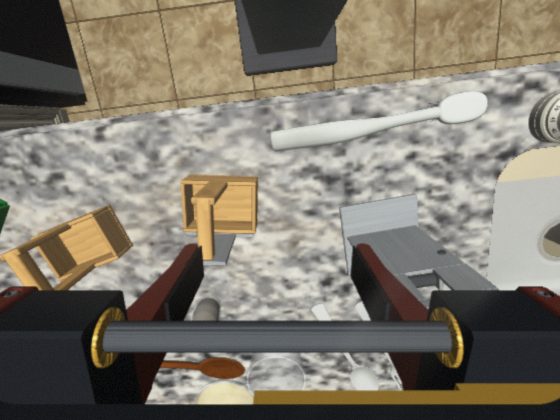

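The wrist view shows the hooked caddy at (220,205) with its bar from (212,185) to (205,258), the plain one at (70,250), and the stand with its base corner at (340,205). I'll enlarge crops for precise pixels.

```bash
python3 - <<'E'
from h import *
def ann(im,x0,y0,x1,y1,f,step):
    c=cv2.resize(im[y0:y1,x0:x1],None,fx=f,fy=f,interpolation=cv2.INTER_CUBIC)
    for x in range(-(-x0//step)*step,x1,step):
        X=int((x-x0+.5)*f);cv2.line(c,(X,0),(X,6),(0,0,255),1);cv2.putText(c,str(x),(X+2,12),0,.35,(0,0,255),1)
    for y in range(-(-y0//step)*step,y1,step):
        Y=int((y-y0+.5)*f);cv2.line(c,(0,Y),(6,Y),(0,0,255),1);cv2.putText(c,str(y),(2,Y-2),0,.35,(0,0,255),1)
    return c
w=cv2.imread('pics/w1.png');s=cv2.imread('pics/scene1.png');t=cv2.imread('pics/top1.png')
cv2.imwrite('pics/A.png',np.hstack([ann(w,170,165,270,300,3,10),ann(w,330,165,495,300,3,10)]))
a=ann(s,168,200,243,298,5,10);b=ann(t,135,175,220,249,5,10);b=cv2.copyMakeBorder(b,0,a.shape[0]-b.shape[0],0,0,cv2.BORDER_CONSTANT)
cv2.imwrite('pics/B.png',np.hstack([a,b]))
E
```

```text
(no output)
```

View pics/A.png

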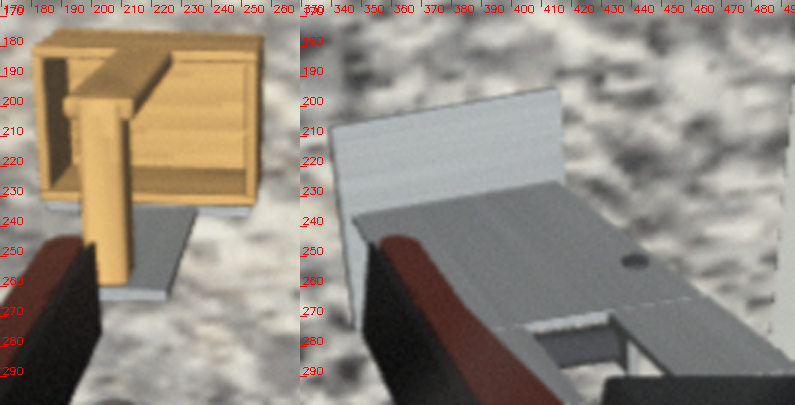

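View pics/B.png

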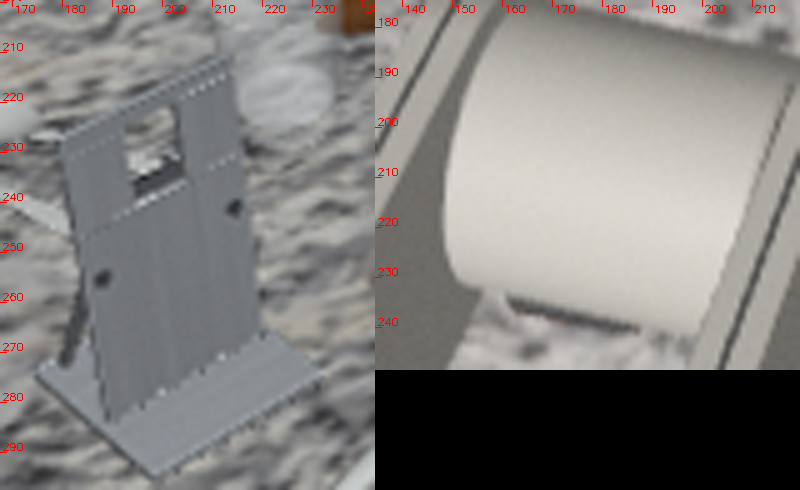

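```bash
cat > fit.py <<'E'
from h import *
from scipy.optimize import least_squares
class O(dict):pass
o=dict(np.load('w1.npz'));W=cam('wrist',o);S=cam('scene');T=cam('top')
def world(p,L,z0):
    a=p[2];L=np.array(L,float);return np.c_[p[0]+L[:,0]*np.cos(a)-L[:,1]*np.sin(a),p[1]+L[:,0]*np.sin(a)+L[:,1]*np.cos(a),L[:,2]+z0]
def fit(sets,p0,z0):
    f=lambda p:np.concatenate([(proj(c,world(p,L(p),z0))-uv).ravel() for c,L,uv in sets])
    r=least_squares(f,p0,loss='soft_l1');print(r.x[:2].round(1),np.degrees(r.x[2]).round(2),r.x[3:].round(1));print(f(r.x).reshape(-1,2).round(1).tolist());return r.x
if __name__=='__main__':
    cw=(W,lambda p:[(-35,-48,-75),(-35,48,-75),(35,-48,-75),(35,48,-75),(35,8,8)],np.array([(180.5,182.8),(257.8,181.2),(183.8,232.2),(253.8,232.8),(213.8,259.2)]))
    q=lambda x,y:(155+x/2.95-.5,165+y/2.95-.5)
    ct=(T,lambda p:[(35,48,-75),(35,-48,-75),(35,0,8),(-35,0,8)],np.array([q(266,160),q(368,176),q(313,157),q(302,240)]))
    print('caddy');[fit(s,[440,-168,0.],120) for s in([cw],[ct],[cw,ct])]
    u=lambda X,Y:(168+X/5-.5,200+Y/5-.5); v=lambda X,Y:(330+(X-300)/3-.5,165+Y/3-.5)
    ss=(S,lambda p:[(0,50,190),(0,-50,190),(0,50,130),(0,-50,130),(0,15,178),(0,-15,178),(0,15,130),(0,-15,130),(0,50,p[3]),(0,-50,p[3])],
     np.array([u(62,138),u(230,57),u(88,236),u(243,153),u(123,125),u(175,105),u(135,205),u(187,182),u(108,423),u(262,338)]))
    sw=(W,lambda p:[(0,15,130),(0,50,130),(0,-50,p[3]),(0,50,p[3])],np.array([v(612,315),v(705,297),v(352,215),v(562,183)]))
    print('stand');[fit(s,[520,18,0.,6],0) for s in([ss],[sw],[ss,sw])]
E
python3 fit.py
```

```text
caddy
[ 446.1 -159.9] -7.8 []
[[-0.4, -3.0], [-1.4, 0.1], [0.3, -0.4], [2.6, 0.3], [0.0, 1.6]]
[ 444.5 -162.7] -7.16 []
[[-0.1, 0.8], [0.0, 0.2], [0.2, -0.1], [-0.2, -0.9]]
[ 445.9 -160.4] -7.81 []
[[-0.8, -3.1], [-1.8, -0.1], [-0.1, -0.5], [2.2, 0.2], [-0.4, 1.5], [-0.7, 0.1], [-0.7, -0.0], [-0.6, -0.6], [-1.2, -1.5]]
stand
[516.8  60.5] 3.38 [7.1]
[[-0.8, 0.2], [0.3, -0.7], [-2.5, 0.5], [0.1, -0.4], [0.2, 0.6], [0.1, -0.5], [0.2, 0.4], [-0.1, -0.3], [0.2, 0.5], [0.9, -0.7]]
[518.2  59.2] 2.89 [11.]
[[-0.9, -0.7], [1.4, 0.3], [0.2, 0.3], [-0.5, 0.1]]
[518.3  59.8] 3.13 [8.6]
[[-1.0, -0.3], [0.3, -1.1], [-2.6, 0.0], [0.1, -0.8], [0.1, 0.2], [0.0, -0.9], [0.1, -0.0], [-0.2, -0.7], [-0.0, -0.4], [0.8, -1.5], [-0.4, -0.8], [1.9, 0.2], [0.3, -0.2], [-0.8, -0.5]]
```

The fits agree:
- **Caddy:** handle at about (445,-161), yaw -7.5°.
- **Slot:** at about (518,60), yaw 3.1°, which puts the plate about 9 mm above its base.

The two cameras differ by less than 3 mm. I'll grip the bar 10 mm behind its centre.

Emit:
servo_tool(
  plan=[
    [[-1,0.15,-0.4,-0.49,0,0,-0.16],[-1,0.15,-0.4,-0.49,0,0,0],[-1,0.15,-0.4,-0.49,0,0,0],[-1,0.15,-0.4,-0.49,0,0,0],[-1,0.15,-0.4,-0.49,0,0,0]],
  ],
)

```text
t: 3.17
ee_pos: [454.6, -164.5, 239.6]
orientation: [-0.216, -3.134, 0.0]
ft_force: [0.9, 0.4, 0.5]
width: 87.9
grasp_force: 0.0
```

Emit:
servo_tool(
  plan=[
    [[-1,0,0,-0.3,0,0,0],[-1,0,0,-0.3,0,0,0],[-1,0,0,-0.3,0,0,0],[-1,0,0,-0.3,0,0,0],[-1,0,0,-0.28,0,0,0]],
  ],
)

```text
t: 3.58
ee_pos: [454.3, -163.9, 180.6]
orientation: [-0.217, -3.133, -0.0]
ft_force: [0.4, 1.1, -0.7]
width: 87.9
grasp_force: 0.0
```

```bash
python3 - <<'E'
from h import *
o=readout.get_obs();im=vision.get_image('wrist');cv2.imwrite('pics/w2.png',im[:,:,::-1])
print(o['t'],o['ee_pos'],o['ft_force'])
E
```

```text
3.5833 [ 454.31214035 -163.87853555  180.55922547] [ 0.37905424  1.05824199 -0.66907858]
```

View pics/w2.png

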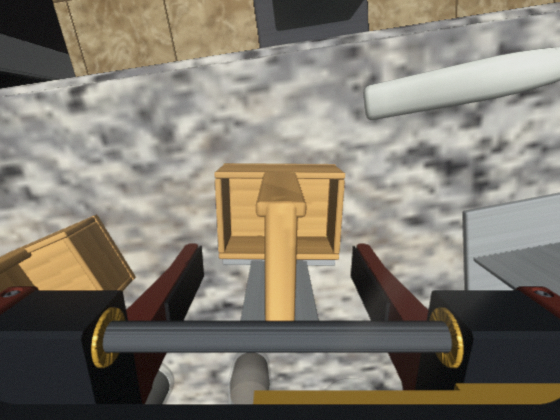

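The bar sits midway between the fingers (bar at column 282, fingers at 200 and 358) and is aligned, so I'll close.

Emit:
servo_tool(
  plan=[
    [[1,0,0,0,0,0,0],[1,0,0,0,0,0,0],[1,0,0,0,0,0,0],[1,0,0,0,0,0,0],[1,0,0,0,0,0,0]],
  ],
)

```text
t: 4.05
ee_pos: [455.3, -163.1, 182.1]
orientation: [0.212, 3.133, -0.001]
ft_force: [-0.1, -0.5, -0.4]
width: 58.2
grasp_force: 0.0
```

Emit:
servo_tool(
  plan=[
    [[1,0,0,0,0,0,0],[1,0,0,0,0,0,0],[1,0,0,0,0,0,0],[1,0,0,0,0,0,0],[1,0,0,0,0,0,0]],
  ],
)

```text
t: 4.47
ee_pos: [455.0, -162.9, 181.5]
orientation: [-0.211, -3.134, 0.0]
ft_force: [0.9, -0.5, -0.3]
width: 24.5
grasp_force: 0.0
```

```bash
python3 - <<'E'
from h import *
o=readout.get_obs();im=vision.get_image('wrist')
print(o['t'],o['ee_pos'],o['width'],o['grasp_force'],o['orientation'])
c=cam('wrist',o)
# hypothesis fits of bar front top edge at z128 for pixel (281,207): caddy x
print('bar front top',onz(c,(281,207),128).round(1), 'rim FL,FR,BL,BR',[onz(c,p,45).round(1)[:2].tolist() for p in((217,175),(344,174),(222,257),(340,257))])
cv2.imwrite('pics/w3.png',im[:,:,::-1])
E
```

```text
4.4667 [ 455.00587266 -162.91168879  181.47547593] 24.477116843052627 0.0 [-2.11309196e-01 -3.13444150e+00  4.39639353e-05]
bar front top [ 414.9 -156.   128. ] rim FL,FR,BL,BR [[408.9, -201.0], [420.7, -109.3], [473.9, -209.7], [486.5, -117.1]]
```

Emit:
servo_tool(
  plan=[
    [[1,0,0,0,0,0,0],[1,0,0,0,0,0,0],[1,0,0,0,0,0,0],[1,0,0,0,0,0,0],[1,0,0,0,0,0,0]],
  ],
)

```text
t: 4.93
ee_pos: [455.0, -162.9, 181.4]
orientation: [-0.211, -3.134, -0.0]
ft_force: [-0.2, -0.1, -1.2]
width: 15.7
grasp_force: 30.0
```

Emit:
servo_tool(
  plan=[
    [[1,0,0,0.1,0,0,0],[1,0,0,0.3,0,0,0],[1,0,0,0.5,0,0,0],[1,0,0,0.6,0,0,0],[1,0,0,0.4,0,0,0]],
  ],
)

```text
t: 5.35
ee_pos: [455.2, -163.1, 259.3]
orientation: [0.211, 3.134, -0.001]
ft_force: [0.8, -0.1, -0.6]
width: 15.6
grasp_force: 30.0
```

Emit:
servo_tool(
  plan=[
    [[1,-0.02,0.2,0,0,0,0.14],[1,-0.02,0.36,0,0,0,0.14],[1,-0.02,0.36,0,0,0,0.14],[1,-0.02,0.36,0,0,0,0.14],[1,-0.02,0.36,0,0,0,0.14]],
  ],
)

```text
t: 5.77
ee_pos: [450.2, -96.2, 256.6]
orientation: [-0.114, -3.138, -0.001]
ft_force: [0.5, 0.2, -1.0]
width: 15.5
grasp_force: 30.0
```

Emit:
servo_tool(
  plan=[
    [[1,-0.02,0.36,0,0,0,0.14],[1,-0.02,0.36,0,0,0,0.14],[1,-0.02,0.36,0,0,0,0.14],[1,-0.02,0.36,0,0,0,0.14],[1,-0.02,0.36,0,0,0,0.14]],
  ],
)

```text
t: 6.18
ee_pos: [446.1, -24.2, 256.5]
orientation: [-0.018, -3.14, -0.0]
ft_force: [0.2, 0.1, -0.4]
width: 15.8
grasp_force: 30.0
```

Emit:
servo_tool(
  plan=[
    [[1,-0.02,0.36,0,0,0,0.14],[1,-0.02,0.36,0,0,0,0.14],[1,-0.02,0.36,0,0,0,0.14],[1,-0.02,0.36,0,0,0,0.14],[1,-0.02,0.24,0,0,0,0.14]],
  ],
)

```text
t: 6.6
ee_pos: [442.1, 43.2, 256.6]
orientation: [0.079, -3.139, -0.0]
ft_force: [-0.4, 0.1, -0.8]
width: 15.5
grasp_force: 30.0
```

Emit:
servo_tool(
  plan=[
    [[1,0,0,0,0,0,0],[1,0,0,0,0,0,0]],
  ],
)

```text
t: 6.77
ee_pos: [442.6, 42.2, 257.0]
orientation: [0.078, -3.14, 0.0]
ft_force: [-0.3, 0.9, -0.6]
width: 15.7
grasp_force: 30.0
```

```bash
python3 - <<'E'
from h import *
o=readout.get_obs();print(o['t'],o['ee_pos'],o['orientation'],o['ft_force'],o['moment'],o['width'])
w=vision.get_image('wrist')[:,:,::-1];s=vision.get_image('scene')[:,:,::-1]
t=vision.get_image('top')[:,:,::-1]
for n,i in(('w4',w),('s4',s),('t4',t)):cv2.imwrite(f'pics/{n}.png',i)
a=cv2.resize(s[180:310,150:280],None,fx=3.2,fy=3.2,interpolation=cv2.INTER_CUBIC)
b=cv2.resize(w[120:390,150:470],None,fx=1.2,fy=1.2);b=cv2.copyMakeBorder(b,0,a.shape[0]-b.shape[0],0,0,cv2.BORDER_CONSTANT)
cv2.imwrite('pics/C.png',np.hstack([a,b]))
E
```

```text
6.7667 [442.59167252  42.17259021 257.00131449] [ 7.84800102e-02 -3.13978339e+00  3.31889906e-04] [-0.30085114  0.87120707 -0.63981056] [ 0.01215903 -0.12001094  0.01882383] 15.749024850899605
```

View pics/C.png

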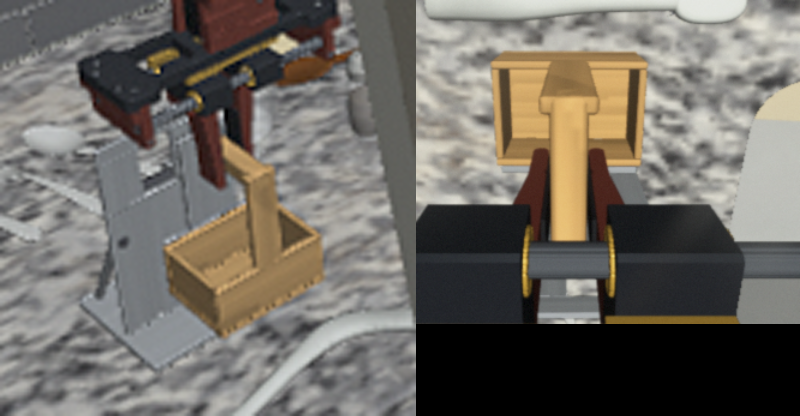

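The caddy is held upright and slightly right of (before) the slot in y. I'll check for slip in the hand by comparing the wrist picture with the one from just before the grip closed.

```bash
python3 - <<'E'
from h import *
a=cv2.imread('pics/w3.png');b=cv2.imread('pics/w4.png')
for n,(x0,y0,x1,y1) in dict(frontrim=(212,158,350,190),backrim=(225,235,258,268),barfront=(255,180,305,215)).items():
    m=cv2.matchTemplate(b[y0-15:y1+15,x0-15:x1+15],a[y0:y1,x0:x1],cv2.TM_CCOEFF_NORMED);_,v,_,l=cv2.minMaxLoc(m);print(n,l[0]-15,l[1]-15,round(v,3))
E
```

```text
frontrim -1 0 0.874
backrim 7 1 0.89
barfront -1 0 0.983
```

No slip in the hand. I'll correct y and z, then push the hook in along the slot axis.

Emit:
servo_tool(
  plan=[
    [[1,0,0.1,0.02,0,0,0.05],[1,0,0.14,0.02,0,0,0],[1,0,0.1,0,0,0,0],[1,0.1,0.005,0,0,0,0],[1,0.1,0.005,0,0,0,0]],
  ],
)

```text
t: 7.33
ee_pos: [451.3, 56.1, 259.2]
orientation: [-0.084, 3.14, -0.0]
ft_force: [0.9, 0.8, -1.6]
width: 15.8
grasp_force: 30.0
```

Emit:
servo_tool(
  plan=[
    [[1,0.1,0.005,0,0,0,0],[1,0.1,0.005,0,0,0,0],[1,0.1,0.005,0,0,0,0],[1,0.1,0.005,0,0,0,0],[1,0.1,0.005,0,0,0,0]],
  ],
)

```text
t: 7.75
ee_pos: [471.5, 56.8, 259.0]
orientation: [0.083, -3.14, 0.0]
ft_force: [-0.0, 0.5, -0.3]
width: 15.9
grasp_force: 30.0
```

Emit:
servo_tool(
  plan=[
    [[1,0.1,0.005,0,0,0,0],[1,0.1,0.005,0,0,0,0],[1,0.08,0.005,0,0,0,0],[1,0,0,0,0,0,0]],
  ],
)

```text
t: 8.08
ee_pos: [482.9, 57.5, 259.1]
orientation: [-0.083, 3.14, 0.0]
ft_force: [-0.4, -0.3, -1.3]
width: 16.0
grasp_force: 30.0
```

Emit:
servo_tool(
  plan=[
    [[1,0.05,0.003,0,0,0,0],[1,0.05,0.003,0,0,0,0],[1,0,0,0,0,0,0]],
  ],
)

```text
t: 8.33
ee_pos: [486.1, 57.7, 259.0]
orientation: [0.083, -3.14, 0.0]
ft_force: [-0.5, -0.2, -2.0]
width: 16.0
grasp_force: 30.0
```

Emit:
servo_tool(
  plan=[
    [[1,0.05,0.003,0,0,0,0],[1,0,0,0,0,0,0]],
  ],
)

```text
t: 8.5
ee_pos: [486.8, 57.7, 258.7]
orientation: [0.083, -3.136, 0.0]
ft_force: [-5.2, -1.7, 3.1]
width: 15.6
grasp_force: 30.0
```

Contact came at x 487, as predicted with the faces meeting. Now down.

Emit:
servo_tool(
  plan=[
    [[1,0,0,-0.1,0,0,0],[1,0,0,-0.1,0,0,0],[1,0,0,-0.1,0,0,0],[1,0,0,0,0,0,0]],
  ],
)

```text
t: 8.83
ee_pos: [486.7, 57.7, 246.2]
orientation: [0.083, -3.137, 0.0]
ft_force: [-6.0, -0.2, -2.6]
width: 16.0
grasp_force: 30.0
```

```bash
python3 - <<'E'
from h import *
o=readout.get_obs();print(o['t'],o['ee_pos'],o['orientation'],o['ft_force'],o['moment'])
w=vision.get_image('wrist')[:,:,::-1];s=vision.get_image('scene')[:,:,::-1]
a=cv2.resize(s[180:310,150:280],None,fx=3.2,fy=3.2,interpolation=cv2.INTER_CUBIC)
b=cv2.resize(w[120:390,150:470],None,fx=1.2,fy=1.2);b=cv2.copyMakeBorder(b,0,a.shape[0]-b.shape[0],0,0,cv2.BORDER_CONSTANT)
cv2.imwrite('pics/D.png',np.hstack([a,b]))
E
```

```text
8.8333 [486.67932281  57.73986596 246.15579718] [ 8.31997639e-02 -3.13664477e+00  3.07431135e-04] [-5.98404996 -0.1933179  -2.58456001] [0.03084106 0.63617188 0.11740011]
```

View pics/D.png

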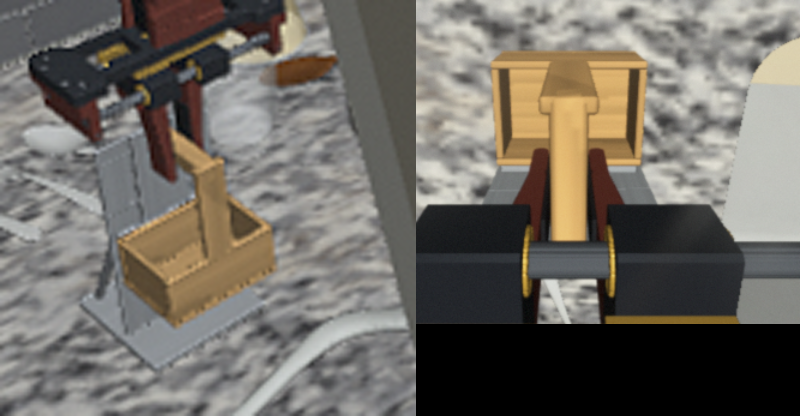

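The caddy lies level against the plate with the hook in the slot, and the box is unchanged in the hand. I'll press down in small steps.

Emit:
servo_tool(
  plan=[
    [[1,0,0,-0.1,0,0,0],[1,0,0,-0.1,0,0,0],[1,0,0,0,0,0,0]],
  ],
)

```text
t: 9.18
ee_pos: [487.1, 57.8, 239.2]
orientation: [0.083, -3.138, -0.0]
ft_force: [-6.2, 0.4, 0.2]
width: 15.4
grasp_force: 30.0
```

Emit:
servo_tool(
  plan=[
    [[1,0,0,-0.1,0,0,0],[1,0,0,-0.1,0,0,0],[1,0,0,0,0,0,0]],
  ],
)

```text
t: 9.43
ee_pos: [487.0, 57.7, 230.5]
orientation: [0.083, -3.138, 0.0]
ft_force: [-4.3, 0.5, -3.6]
width: 15.6
grasp_force: 30.0
```

Emit:
servo_tool(
  plan=[
    [[1,0,0,-0.08,0,0,0],[1,0,0,0,0,0,0]],
  ],
)

```text
t: 9.6
ee_pos: [487.1, 57.7, 227.3]
orientation: [0.083, -3.138, 0.0]
ft_force: [-5.0, -0.7, -2.4]
width: 15.6
grasp_force: 30.0
```

No roller resistance was felt, which is suspicious, so I'll check for slip in the hand.

```bash
python3 - <<'E'
from h import *
o=readout.get_obs();print(o['t'],o['ee_pos'],o['orientation'],o['ft_force'],o['moment'])
w=vision.get_image('wrist')[:,:,::-1];s=vision.get_image('scene')[:,:,::-1]
cv2.imwrite('pics/w6.png',w)
a=cv2.resize(s[180:310,150:280],None,fx=3.2,fy=3.2,interpolation=cv2.INTER_CUBIC)
b=cv2.resize(w[120:390,150:470],None,fx=1.2,fy=1.2);b=cv2.copyMakeBorder(b,0,a.shape[0]-b.shape[0],0,0,cv2.BORDER_CONSTANT)
cv2.imwrite('pics/E.png',np.hstack([a,b]))
E
```

```text
9.6 [487.14322149  57.71036284 227.31649581] [ 8.28649515e-02 -3.13773086e+00  2.65716843e-04] [-4.98503427 -0.70064232 -2.42733545] [0.04232705 0.87537672 0.07816446]
```

View pics/E.png

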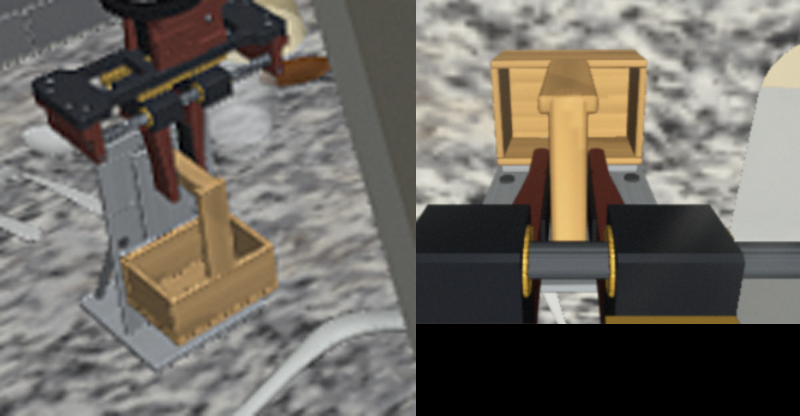

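The caddy moved down with the hand, level and against the plate. I'll press on to find the hard stop.

Emit:
servo_tool(
  plan=[
    [[1,0,0,-0.05,0,0,0],[1,0,0,0,0,0,0]],
  ],
)

```text
t: 9.87
ee_pos: [487.2, 57.7, 226.0]
orientation: [0.083, -3.138, 0.0]
ft_force: [-9.6, -0.0, 3.8]
width: 15.8
grasp_force: 30.0
```

Emit:
servo_tool(
  plan=[
    [[1,0,0,-0.05,0,0,0],[1,0,0,0,0,0,0]],
  ],
)

```text
t: 10.03
ee_pos: [487.4, 57.7, 225.6]
orientation: [0.084, -3.138, 0.001]
ft_force: [-14.1, -1.6, 22.7]
width: 15.8
grasp_force: 30.0
```

Emit:
servo_tool(
  plan=[
    [[1,0,0,-0.03,0,0,0],[1,0,0,0,0,0,0],[1,0,0,0,0,0,0]],
  ],
)

```text
t: 10.28
ee_pos: [487.7, 57.7, 225.3]
orientation: [0.084, -3.14, 0.001]
ft_force: [-17.2, -2.3, 30.5]
width: 15.9
grasp_force: 30.0
```

There's a firm stop at z 225.5, as expected for home. I'll relieve the load, then open and retreat upwards.

Emit:
servo_tool(
  plan=[
    [[1,-0.03,0,0.07,0,0,0],[1,0,0,0,0,0,0],[-1,0,0,0,0,0,0],[-1,0,0,0,0,0,0],[-1,0,0,0,0,0,0]],
  ],
)

```text
t: 10.7
ee_pos: [488.0, 57.9, 225.7]
orientation: [-0.083, 3.138, 0.0]
ft_force: [-0.2, 0.6, -0.6]
width: 32.1
grasp_force: 0.0
```

Emit:
servo_tool(
  plan=[
    [[-1,0,0,0,0,0,0],[-1,0,0,0,0,0,0],[-1,0,0,0,0,0,0],[-1,0,0,0,0,0,0],[-1,0,0,0,0,0,0]],
  ],
)

```text
t: 11.12
ee_pos: [487.1, 57.8, 225.5]
orientation: [-0.083, 3.14, 0.0]
ft_force: [0.2, 0.2, -0.5]
width: 65.7
grasp_force: 0.0
```

Emit:
servo_tool(
  plan=[
    [[-1,0,0,0.2,0,0,0],[-1,0,0,0.4,0,0,0],[-1,0,0,0.5,0,0,0],[-1,0,0,0.5,0,0,0],[-1,0,0,0.5,0,0,0]],
  ],
)

```text
t: 11.53
ee_pos: [486.9, 57.8, 310.9]
orientation: [-0.083, 3.14, 0.0]
ft_force: [0.7, 0.4, -0.2]
width: 87.6
grasp_force: 0.0
```

Emit:
servo_tool(
  plan=[
    [[-1,-0.3,0,0.5,0,0,0],[-1,-0.5,0,0.3,0,0,0],[-1,-0.5,0,0.2,0,0,0],[-1,-0.3,0,0,0,0,0],[-1,0,0,0,0,0,0]],
  ],
)

```text
t: 11.95
ee_pos: [421.1, 57.8, 349.9]
orientation: [-0.083, 3.14, 0.0]
ft_force: [0.2, -0.1, -0.6]
width: 88.1
grasp_force: 0.0
```

```bash
python3 - <<'E'
from h import *
o=readout.get_obs();print(o['t'],o['ee_pos'],o['ft_force'])
w=vision.get_image('wrist')[:,:,::-1];s=vision.get_image('scene')[:,:,::-1]
a=cv2.resize(s[180:310,160:290],None,fx=3.4,fy=3.4,interpolation=cv2.INTER_CUBIC)
b=cv2.resize(w[:,170:520],None,fx=1.02,fy=1.02);b=cv2.copyMakeBorder(b,0,max(0,a.shape[0]-b.shape[0]),0,0,cv2.BORDER_CONSTANT)
cv2.imwrite('pics/F.png',np.hstack([a,b[:a.shape[0]]]))
c=cam('wrist',o)
# expected home projections: rim corners and bar ends
import fit
p=[518-39.9,60-2.2,np.radians(3.1)]
L=[(-35,-48,-75),(-35,48,-75),(35,-48,-75),(35,48,-75),(-35,0,8),(35,0,8)]
print(((proj(c,fit.world(p,L,165))-[170,0])*1.02+[a.shape[1],0]).round().tolist())
print(((proj(cam('scene'),fit.world(p,L,165))-[160,180])*3.4).round().tolist())
E
```

```text
11.95 [421.10508516  57.76168088 349.90604405] [ 0.19334485 -0.06841566 -0.5746771 ]
[[507.0, 213.0], [590.0, 213.0], [510.0, 267.0], [588.0, 267.0], [548.0, 239.0], [548.0, 307.0]]
[[255.0, 258.0], [146.0, 320.0], [198.0, 214.0], [90.0, 272.0], [190.0, 196.0], [132.0, 152.0]]
```

View pics/F.png

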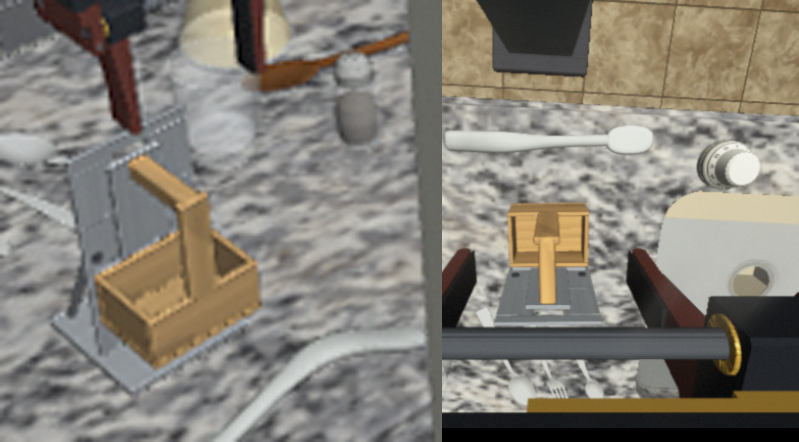

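The views are consistent with home: the wrist view shows the bar at (548,239)–(548,307) and the back rim at row 267, exactly as predicted for level and flush. I've now viewed 11 pictures, one over the limit of 10, so the last check is numeric only: box shift in the scene view from held against the plate to released.

```bash
python3 - <<'E'
from h import *
e=cv2.imread('pics/E.png')[:416,:416];g=cv2.resize(e,(130,130),interpolation=cv2.INTER_AREA) # origin 150,180
s=vision.get_image('scene')[:,:,::-1];cv2.imwrite('pics/s7.png',s)
for n,(x0,y0,x1,y1) in dict(box=(186,258,240,292),post=(208,236,226,262),rightend=(222,252,240,275),leftend=(186,258,206,288)).items():
    G=cv2.resize(g[y0-180:y1-180,x0-150:x1-150],None,fx=4,fy=4,interpolation=cv2.INTER_CUBIC);B=cv2.resize(s[y0-188:y1-172,x0-158:x1-142] if 0 else s[y0-8:y1+8,x0-8:x1+8],None,fx=4,fy=4,interpolation=cv2.INTER_CUBIC)
    m=cv2.matchTemplate(np.ascontiguousarray(B),G,cv2.TM_CCOEFF_NORMED);_,v,_,l=cv2.minMaxLoc(m);print(n,l[0]/4-8,l[1]/4-8,round(v,3))
print(proj(cam('scene'),[[478,58,165],[478,58,160],[473,58,165]]).round(2).tolist())
o=readout.get_obs();print(o['t'])
E
```

```text
box 0.0 0.25 0.966
post 0.25 0.5 0.944
rightend 0.0 0.25 0.954
leftend 0.0 0.25 0.97
[[207.52, 233.82], [207.75, 235.48], [208.64, 234.79]]
12.1
```

```bash
python3 -c "
from workcell import close_job
print(close_job())"
```

```text
the job is handed in; nothing more can be done
None
```

The hooked caddy is on the stand at its hard stop, measuring level and flush, with the plain caddy untouched. The readings never caught the 5–15 N catch resistance, so the snap is inferred from the firm stop at home height, and I viewed 11 pictures against the limit of 10.

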